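# Gauge three bushings and scrap the one with the undersized bore

## Robot

A 6-joint arm with a two-finger parallel gripper is mounted at the origin on the work surface; the furniture and walls round the work are solid. World frame = base frame: x ahead of the robot, y to its left, z up, the work surface at z = 0. Lengths are in mm, angles in rad, forces in N, time in s.
With the tool pointing down it reaches from about 350 to 775 mm from the base axis. Payload 7.3 kg.
Tool frame: the origin (TCP) lies on the centre line of the jaws, within the pads' length; the fingertips stand 17 mm ahead of it and the grasp point (between the pads) lies 2 mm behind it; z points along the fingers, y is the line along which they close (so a half turn about z gives the same grasp; the last joint's range is limited). The gripper opens to 92 mm and grips with 3 to 60 N. Pads are 19 mm wide; open, the fingers measure 130 mm over their backs; the gripper's body (75 mm by 190 mm) begins 47 mm behind the grasp point.
Start: joints at [-1.48, 0.342, 1.524, -0, 1.275, -0.146], TCP at [123.183, -510.362, 243.741] pointing down, gripper open.
Joint ranges: [-2.53, 2.53], [-0.77, 2.02], [0.04, 2.7], [-1, 4.14], [0.28, 2.66], [-3.11, 3.11]. Speed limits (rad/s): [2.57, 2.57, 3.14, 3.14, 3.14, 3.14].

## Interface

Orientations are given as [roll, pitch, yaw] about the fixed x, y, z axes, in that order (R = Rz(yaw) Ry(pitch) Rx(roll)).
In Python, from plant import bot gives the robot as it stands. The module is installed in compiled form; this text tells all that it offers.
- The arm moves only by the shell command python3 -m pendant 'ROWS'. ROWS is JSON, a list of rows, each a list of 3 entries, a list of its own where there are three numbers: the shift along the world's x, y, z as a fraction of full scale, then the turn, a rotation vector about the world's x, y, z as a fraction of full scale, then the opening, from -1 (shut) to 1 (fully open), so that 0 is half open. In form: [[[tx, ty, tz], [rx, ry, rz], claw], ...]. A call has exactly 10 rows; each row shifts and turns the commanded pose from where the row before left it; what a row does not reach is not made up. Full scale, the value 1, is 30 mm for a shift and 0.12 rad for a turn. A row lasts 1/12 s, in which the tool goes at most 41.7 mm and 7.16 degrees, less where a joint would pass 70% of its speed; a pose out of reach is approached as far as the arm can. A call with a number of a shift or a turn outside -1 to 1 is refused whole. A call with a gripper value outside its range is refused whole. The fingers move at their own pace and stop on an object; the grip force is fixed at half the most. Time passes only in rows, so rows that do not move let the fingers close, or fill a call up. It gives the time, the measured TCP pose, the force, the opening and the grip force at its end, in the units of the state.
- bot.get_obs(): the state, without advancing time (a new reading comes with each control period).
- bot.capture(name): name is "scene" or "top"; returns the picture (384x512x3 uint8, blue, green, red); there is no depth.
- bot.camera_params(name): a dict with "fovy" (degrees; the focal length in pixels is half the picture's height over the tangent of half this angle, whatever the lens; pixels are square), "cx", "cy" (the principal point, pixels), "camera_from_world" (4x4, takes a point from world to camera coordinates). Camera axes: x right, y down, z forward; pixel columns grow to the right and rows downward; lengths in mm; the calibration is good to about 2 mm. A picture is of the moment at which its call begins. camera_params takes no time and is no camera call.
- bot.close_job(): hands the job in; it is judged then, once.
The state is a dict: "time": time; "joint_positions": joint angles; "dq": joint speeds; "tau": joint torques, N m; "tool_pos": TCP position; "tcp_rot": TCP orientation; "contact_force": force on the tool from outside, world axes, zero at the start; "moment": the same for the moment, N m; "grip_width": finger opening in mm; "finger_force": force on a finger pad.
Only numpy, scipy, OpenCV 4.12 (cv2) and the standard library are available. Lean on these libraries where they do the work, as an engineer would, in place of code of your own. Each camera call takes 0.05 s, during which the arm holds its last target. There are 200 camera calls.

## Task

Take the plug gauge from its stand and, holding it, try its pin without forcing it in each of the three bushings in the rack, from the end nearest the robot to the far end: all the way in where it goes, gently pressed on the mouth where it does not. Then put the gauge back in its stand and stand the bushing that refuses the pin upright in the scrap tray; leave the two that fit upright in their pockets and do not disturb the other things on the bench.

Things in the scene. Friction and masses are not known exactly. Their poses are not given: they have to be found in the camera images.
- bush_a: plain steel bushing, a ring 32 mm in outer diameter and 44 mm tall, standing upright with its bore vertical in a pocket of the rack; 80 to 170 g. Origin: centre of its lower end, z up along the bore. All three look alike outside; the bore goes right through and is 16 mm wide in the two good ones and 10 mm in the undersized one. Which of the three is undersized must be found with the gauge
- bush_b: plain steel bushing, a ring 32 mm in outer diameter and 44 mm tall, standing upright with its bore vertical in a pocket of the rack; 80 to 170 g. Origin: centre of its lower end, z up along the bore. All three look alike outside; the bore goes right through and is 16 mm wide in the two good ones and 10 mm in the undersized one. Which of the three is undersized must be found with the gauge
- bush_c: plain steel bushing, a ring 32 mm in outer diameter and 44 mm tall, standing upright with its bore vertical in a pocket of the rack; 80 to 170 g. Origin: centre of its lower end, z up along the bore. All three look alike outside; the bore goes right through and is 16 mm wide in the two good ones and 10 mm in the undersized one. Which of the three is undersized must be found with the gauge
- bush_a_mouth (a point): centre of the upper mouth of bush_a's bore, 44 mm above its origin
- bush_b_mouth (a point): centre of the upper mouth of bush_b's bore, 44 mm above its origin
- bush_c_mouth (a point): centre of the upper mouth of bush_c's bore, 44 mm above its origin
- gauge: loose plug gauge, 150 g: steel pin 13 mm wide and 34 mm long (end tapered to 9 mm over 3 mm), then a round collar 28 mm wide, 4 mm thick, then a handle. Origin: centre of the pin's lower end; z up along the pin, x and y across the handle's flats. In a good bushing the pin slides in until the collar meets its top; on the undersized one it stops within its first 3 mm, felt at a few newtons
- gauge_handle (a point): centre of the gauge's upright aluminium handle, 22 mm square and 44 mm tall, gripped across its flats; 60 mm above the gauge's origin (the handle reaches from 38 to 82 mm above the origin)
- rack: aluminium rack fixed to the worktop, 166 mm long in its x (which points roughly away from the robot), 56 mm in y, 20 mm high, with three round pockets 35 mm wide and 12 mm deep at x = -54 mm (the near end), 0 and +54 mm. Origin: centre of its underside. A bushing in its pocket stands 8 mm above the worktop, with 1.5 mm of play all round, its top 52 mm above the worktop
- stand: gauge stand, a grey plastic block 56 x 56 x 40 mm fixed to the worktop, with a vertical hole 20 mm wide right through its centre; the gauge stands in it with its collar on the block's top, its pin's end 6 mm above the worktop. Origin: centre of the underside
- tray: shallow grey plastic scrap tray, 100 x 100 mm and 16 mm high, fixed to the worktop, walls and floor 4 mm thick, empty. It and the gauge stand are on the right of the rack, one nearer and one farther; which is which varies; a crate 175 mm high stands beyond, its front at world x = 0.61. Origin: centre of the underside
- tape: bystander: roll of yellow tape lying flat, 71 mm wide, 24 mm high, origin under its centre
- glue: bystander: small glue bottle standing, 37 mm wide, 106 mm tall, origin under its centre
- shell: bystander: green half housing lying open side up, 27 x 74 x 13 mm, origin under its centre, long axis y
- driver: bystander: screwdriver with an orange handle, lying, 20 x 164 x 21 mm, origin under its centre, long axis y

How it is judged (in metres and radians):
On the way, in this order (a step that is already met when the one before it is completed fails the run):
1. the held gauge is tried in the nearest bushing of the rack: pin 24 mm or more down the bore, or, if the bore is too small, on the mouth within 6 mm of its axis, pressed with over 1 N (((x of bush_a in the frame of rack between -0.074 and -0.034 m and horizontal distance between gauge and bush_a_mouth below 0.006 m and z of bush_a in the frame of rack below 0.014 m and contact force between the fingers and gauge above 0.5 N and z of gauge in the frame of bush_a below 0.02 m) or (x of bush_b in the frame of rack between -0.074 and -0.034 m and horizontal distance between gauge and bush_b_mouth below 0.006 m and z of bush_b in the frame of rack below 0.014 m and contact force between the fingers and gauge above 0.5 N and z of gauge in the frame of bush_b between 0.034 and 0.05 m and contact force between gauge and bush_b above 1 N) or (x of bush_c in the frame of rack between -0.074 and -0.034 m and horizontal distance between gauge and bush_c_mouth below 0.006 m and z of bush_c in the frame of rack below 0.014 m and contact force between the fingers and gauge above 0.5 N and z of gauge in the frame of bush_c below 0.02 m))), for 0.1 s.
2. the held gauge is tried in the middle bushing of the rack: pin 24 mm or more down the bore, or, if the bore is too small, on the mouth within 6 mm of its axis, pressed with over 1 N (((x of bush_a in the frame of rack between -0.02 and 0.02 m and horizontal distance between gauge and bush_a_mouth below 0.006 m and z of bush_a in the frame of rack below 0.014 m and contact force between the fingers and gauge above 0.5 N and z of gauge in the frame of bush_a below 0.02 m) or (x of bush_b in the frame of rack between -0.02 and 0.02 m and horizontal distance between gauge and bush_b_mouth below 0.006 m and z of bush_b in the frame of rack below 0.014 m and contact force between the fingers and gauge above 0.5 N and z of gauge in the frame of bush_b between 0.034 and 0.05 m and contact force between gauge and bush_b above 1 N) or (x of bush_c in the frame of rack between -0.02 and 0.02 m and horizontal distance between gauge and bush_c_mouth below 0.006 m and z of bush_c in the frame of rack below 0.014 m and contact force between the fingers and gauge above 0.5 N and z of gauge in the frame of bush_c below 0.02 m))), for 0.1 s.
3. the held gauge is tried in the farthest bushing of the rack: pin 24 mm or more down the bore, or, if the bore is too small, on the mouth within 6 mm of its axis, pressed with over 1 N (((x of bush_a in the frame of rack between 0.034 and 0.074 m and horizontal distance between gauge and bush_a_mouth below 0.006 m and z of bush_a in the frame of rack below 0.014 m and contact force between the fingers and gauge above 0.5 N and z of gauge in the frame of bush_a below 0.02 m) or (x of bush_b in the frame of rack between 0.034 and 0.074 m and horizontal distance between gauge and bush_b_mouth below 0.006 m and z of bush_b in the frame of rack below 0.014 m and contact force between the fingers and gauge above 0.5 N and z of gauge in the frame of bush_b between 0.034 and 0.05 m and contact force between gauge and bush_b above 1 N) or (x of bush_c in the frame of rack between 0.034 and 0.074 m and horizontal distance between gauge and bush_c_mouth below 0.006 m and z of bush_c in the frame of rack below 0.014 m and contact force between the fingers and gauge above 0.5 N and z of gauge in the frame of bush_c below 0.02 m))), for 0.1 s.
At the end, for the whole second after the job is handed in: Gauge upright in its stand, pin end under 11 mm above the stand's underside; undersized bushing upright (0.12 rad) on the scrap tray's floor, 32 mm or less from its centre in x and y; the other two upright in their pockets, within 12 mm of where they began; all at rest (distance of each of bush_a, bush_c from where it was at the start of the episode below 0.012 m and z of each of bush_a, bush_c in the frame of rack below 0.012 m and angle between each of bush_a, bush_c, bush_b, gauge's own z axis and vertical below 0.12 rad and x of bush_b in the frame of tray between -0.032 and 0.032 m and y of bush_b in the frame of tray between -0.032 and 0.032 m and z of bush_b in the frame of tray below 0.01 m and horizontal distance between gauge and stand below 0.007 m and z of gauge in the frame of stand below 0.011 m and linear speed of each of bush_a, bush_b, bush_c, gauge below 0.02 m/s); the robot touches nothing.
It fails at once if the gauge is forced against a bushing with more than 60 N (contact force between gauge and bush_a above 60 N or contact force between gauge and bush_b above 60 N or contact force between gauge and bush_c above 60 N).
It fails at once if a bystander (tape roll, glue bottle, half housing, screwdriver) is moved by more than 30 mm (distance of any of tape, glue, shell, driver from where it was at the start of the episode above 0.03 m).
It also fails if it takes over 61 s, if anything falls off the work surface, if the arm or the gripper's body presses on something with over 40 N, if the wrist force passes 120 N, or if a joint passes its speed limit or range.

## Working session

There is one attempt and no reset: what is moved stays moved. The work goes in short steps, Python scripts to look and compute and a shell command to move; the robot and the scene stay as the last step left them, time stands still between calls to the robot, and variables do not carry over. Pictures are saved under pics/ and viewed, at most 10 in all, crops included, and the job is handed in when it is done.

```bash
mkdir -p pics; cat > h.py <<'E'
import numpy as np,cv2
from plant import bot
def cam(n):
    p=bot.camera_params(n); f=192/np.tan(np.radians(p['fovy'])/2)
    return f,p['cx'],p['cy'],np.array(p['camera_from_world'])
def ray(n,u,v):
    f,cx,cy,T=cam(n); R=T[:3,:3]; o=-R.T@T[:3,3]
    return o,R.T@np.array([(u-cx)/f,(v-cy)/f,1])
def onz(n,u,v,z):
    o,d=ray(n,u,v); return o+d*(z-o[2])/d[2]
def proj(n,P):
    f,cx,cy,T=cam(n); q=T[:3,:3]@np.array(P)+T[:3,3]; return q[0]/q[2]*f+cx,q[1]/q[2]*f+cy
def two(p,q):
    o1,d1=ray('scene',*p);o2,d2=ray('top',*q)
    A=np.array([d1,-d2]).T; s=np.linalg.lstsq(A,o2-o1,rcond=None)[0]
    a,b=o1+s[0]*d1,o2+s[1]*d2; return (a+b)/2,np.linalg.norm(a-b)
E
python3 - <<'E'
from h import *
for n in('scene','top'):
    im=bot.capture(n); cv2.imwrite(f'pics/{n}0.png',im)
    print(n,cam(n)[:3],ray(n,256,192))
    cv2.imwrite(f'pics/{n}0b.png',cv2.resize(im,(800,600),interpolation=cv2.INTER_CUBIC))
print(bot.get_obs())
E
```

```text
scene (np.float64(494.0033650542689), 257.83499987962404, 198.1152186446395) (array([  -32.04380738, -1078.69531418,   697.01493683]), array([ 0.38434451,  0.78840046, -0.48049042]))
top (np.float64(354.2822832767341), 251.6384188912774, 192.99376484158495) (array([337.30904242, -94.5836996 , 916.9423831 ]), array([ 0.17616011,  0.00812342, -0.98440899]))
{'time': 0.1, 'joint_positions': array([-1.48001785e+00,  3.42650731e-01,  1.52489385e+00,  8.81128033e-06,
        1.27541182e+00, -1.46013819e-01]), 'dq': array([ 8.91293076e-05, -2.34815408e-03, -1.96927477e-03,  2.46147436e-03,
       -7.16375234e-04,  1.50161208e-03]), 'tau': array([ 1.54333255e-03, -4.32003736e+01, -2.44694638e+01,  7.19102542e-02,
        5.26094693e-02, -5.85068301e-05]), 'tool_pos': array([ 123.14422027, -510.01288974,  243.12529888]), 'tcp_rot': array([-3.14024465e+00, -2.06755176e-04,  2.36789586e-01]), 'contact_force': array([ 0.00311375,  0.47791739, -0.57974515]), 'moment': array([0.00403837, 0.02306306, 0.00149009]), 'finger_force': 0.0, 'grip_width': 91.8759311482052}
```

View pics/scene0b.png

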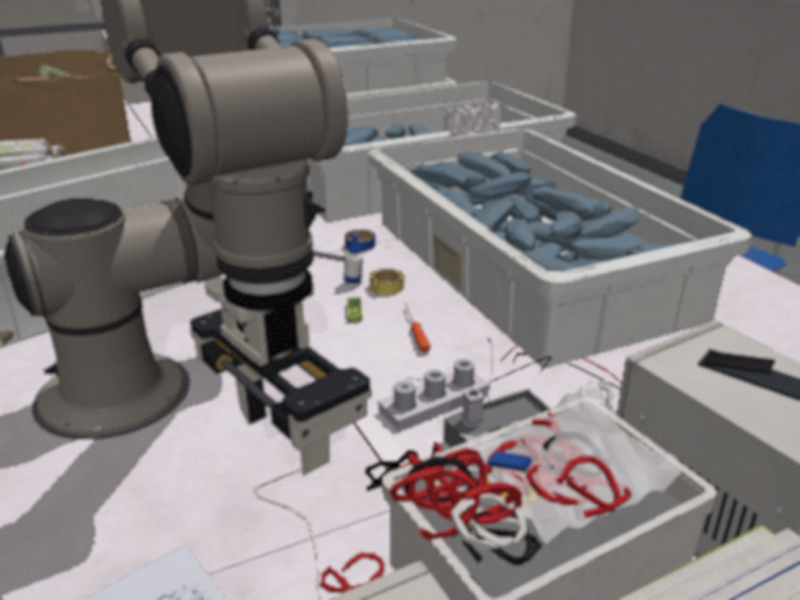

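View pics/top0b.png

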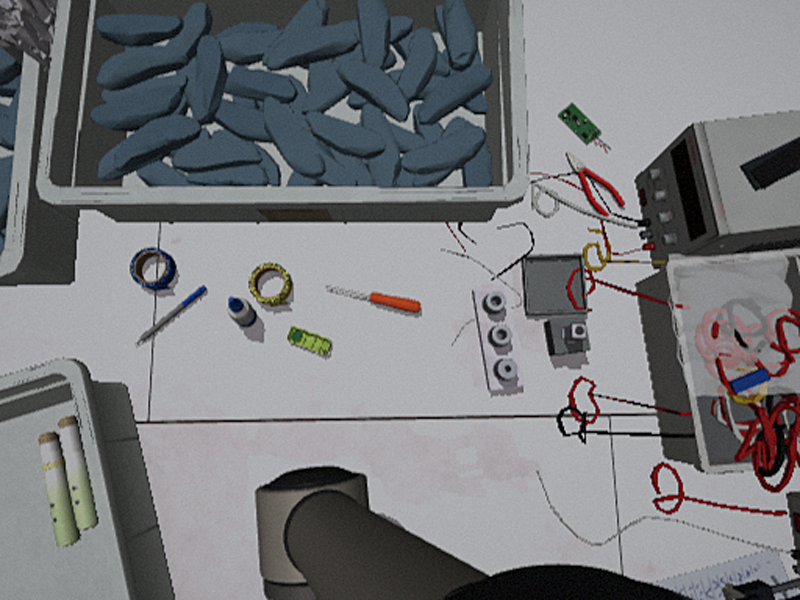

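The scene view (800x600) shows the rack with bushings at about (404,395), (434,383), (462,373), and the gauge at (472,405) in its stand. The top view shows the bushings at (494,302), (500,337), (506,371), the gauge at (577,331) and the tray at (555,285). Next I zoom in on these.

```bash
python3 - <<'E'
from h import *
t=cv2.imread('pics/top0.png')[155:255,290:390]; s=cv2.imread('pics/scene0.png')[222:302,235:365]
cv2.imwrite('pics/t1.png',cv2.resize(t,(600,600),interpolation=cv2.INTER_CUBIC))
cv2.imwrite('pics/s1.png',cv2.resize(s,(780,480),interpolation=cv2.INTER_CUBIC))
E
```

```text
(no output)
```

View pics/t1.png

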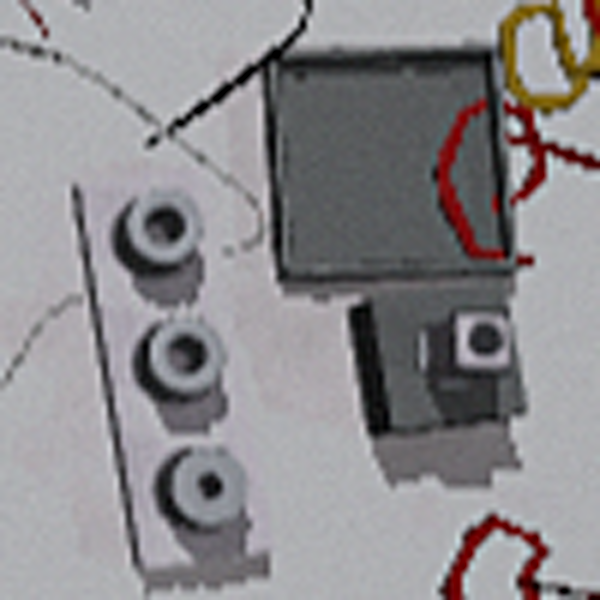

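View pics/s1.png

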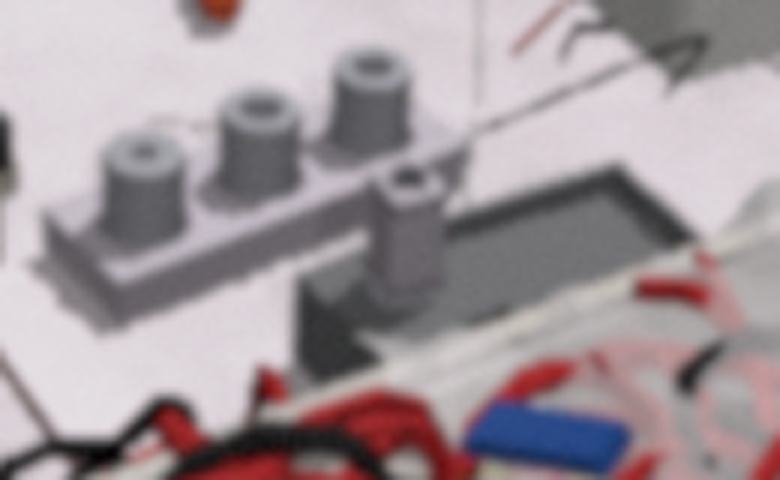

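The zooms show the ring mouths: top at (210,486), (186,356), (166,227), with the near bore looking smaller, and scene at (146,153), (262,108), (373,66). The gauge's top face is at top (484,341) and scene (408,180). Next I triangulate, refining the rings by mask.

```bash
python3 - <<'E'
from h import *
t=cv2.imread('pics/t1.png'); s=cv2.imread('pics/s1.png')
T=lambda u,v:((u+.5)/6-.5+290,(v+.5)/6-.5+155)
S=lambda u,v:((u+.5)/6-.5+235,(v+.5)/6-.5+222)
def dark(img,c,r=26):
    g=cv2.cvtColor(img,cv2.COLOR_BGR2GRAY).astype(float); x,y=c
    w=g[y-r:y+r+1,x-r:x+r+1]; yy,xx=np.mgrid[-r:r+1,-r:r+1]
    th=(w.min()+np.percentile(w,80))/2
    m=((w<th)*255).astype(np.uint8); n,l,st,ce=cv2.connectedComponentsWithStats(m)
    k=min(range(1,n),key=lambda k:np.hypot(*(ce[k]-r))-st[k,4]/100); return ce[k]-r+c, st[k]
tc=dict(near=(210,486),mid=(186,356),far=(166,227),gauge=(486,340))
sc=dict(near=(146,153),mid=(262,108),far=(373,66),gauge=(408,180))
for k in tc:
    a,sa=dark(t,tc[k]); b,sb=dark(s,sc[k],22)
    P,e=two(S(*sc[k]),T(*tc[k])); Q,e2=two(S(*b),T(*a))
    print(k,a.round(),sa[4],b.round(),sb[4],P.round(1),round(e,1),Q.round(1),round(e2,1), onz('top',*T(*tc[k]),82+6 if k=='gauge' else 52).round(1), onz('scene',*S(*sc[k]),88 if k=='gauge' else 52).round(1))
print('stand top corners/tray/rack')
for n,u,v,z in [('standTL',352,305,40),('standBL',376,435,40),('standBR',521,411,40),('trayTL',265,55,16),('trayTR',494,48,16),('trayBR',511,270,16),('trayBL',281,285,16),('rackTL',76,186,20),('rackBL',140,567,20)]:
    print(n,onz('top',*T(u,v),z).round(1))
print('tray corner via scene', onz('scene',*S(620,165),16).round(1),two(S(302,290),T(352,305)))
E
```

```text
near [210. 486.] 414 [145. 152.] 315 [ 380.4 -251.4   48. ] 3.9 [ 380.2 -251.3   48.6] 4.6 [ 382.  -251.4   52. ] [ 376. -256.   52.]
mid [190. 352.] 878 [261. 108.] 594 [ 433.7 -244.3   48.2] 3.1 [ 434.2 -245.3   48.8] 5.4 [ 434.8 -244.3   52. ] [ 429.4 -248.9   52. ]
far [166. 223.] 929 [373.  66.] 554 [ 487.1 -238.4   48.7] 3.6 [ 488.1 -238.4   48.6] 5.4 [ 488.2 -238.7   52. ] [ 482.5 -242.5   52. ]
gauge [485. 339.] 819 [409. 177.] 444 [ 433.  -354.4   85.3] 4.9 [ 433.4 -353.9   86. ] 4.6 [ 435.  -354.7   88. ] [ 428.3 -357.4   88. ]
stand top corners/tray/rack
standTL [ 456.1 -315.8   40. ]
standBL [ 402.3 -322.2   40. ]
standBR [ 411.1 -381.8   40. ]
trayTL [ 569.5 -291.    16. ]
trayTR [ 570.6 -389.9   16. ]
trayBR [ 473.2 -390.    16. ]
trayBL [ 468.5 -292.3   16. ]
rackTL [ 512.4 -206.4   20. ]
rackBL [ 350.7 -226.6   20. ]
tray corner via scene [ 563.1 -300.5   16. ] (array([ 438.06582518, -313.51725248,   12.59654216]), np.float64(46.139356094522086))
```

```bash
python3 - <<'E'
from h import *
T=lambda u,v:((u+.5)/6-.5+290,(v+.5)/6-.5+155)
c=[onz('top',*T(*p),88)[:2] for p in [(456,316),(508,312),(513,366),(460,371)]]
print(np.round(c,1)); d=lambda a,b:np.round(np.array(b)-a,1)
print(d(c[3],c[0]),d(c[2],c[1]),d(c[0],c[1]),d(c[3],c[2]))
for z in (60,120): print(z,[onz('top',u*.64,v*.64,z).round() for u,v in[(668,258),(703,470),(495,205)]])
E
python3 -m pendant '[[[0.5,0.5,0],[0,0,1],1],[[0.5,0.5,0],[0,0,1],1],[[0.5,0.5,0],[0,0,1],1],[[0.5,0.5,0],[0,0,1],1],[[0.5,0.5,0],[0,0,1],1],[[0.5,0.5,0],[0,0,1],1],[[0.5,0.5,0],[0,0,1],1],[[0.5,0.5,0],[0,0,1],1],[[0.5,0.5,0],[0,0,1],1],[[0.5,0.5,0],[0,0,1],1]]'
```

```text
[[ 444.6 -343.7]
 [ 445.8 -364. ]
 [ 424.6 -364.3]
 [ 423.  -343.8]]
[21.6  0. ] [21.2  0.4] [  1.2 -20.3] [  1.6 -20.6]
60 [array([ 550., -511.,   60.]), array([ 228., -530.,   60.]), array([ 644., -243.,   60.])]
120 [array([ 535., -482.,  120.]), array([ 235., -499.,  120.]), array([ 622., -233.,  120.])]
time: 0.93
tool_pos: [273.7, -359.4, 243.5]
tcp_rot: [-3.141, -0.001, 1.443]
contact_force: [-0.4, 0.3, -0.3]
grip_width: 92.1
finger_force: 0.0
```

```bash
python3 -m pendant '[[[0.6,0,-0.3],[0,0,0.3],0.3],[[0.6,0.1,-0.3],[0,0,0.3],0.3],[[0.6,0.05,-0.3],[0,0,0.3],0.3],[[0.6,0,-0.3],[0,0,0.3],0.3],[[0.6,0,-0.4],[0,0,0.1],0.3],[[0.6,0,-0.4],[0,0,0],0.3],[[0.6,0,-0.4],[0,0,0],0.3],[[0.6,0,-0.4],[0,0,0],0.3],[[0.53,0,-0.5],[0,0,0],0.3],[[0,0,-0.2],[0,0,0],0.3]]'
python3 - <<'E'
from h import *
o=bot.get_obs(); print(o['tool_pos'],o['tcp_rot'],o['grip_width'])
for n,a in(('scene',(200,360,235,375)),('top',(140,270,290,410))):
    im=bot.capture(n); cv2.imwrite(f'pics/{n}2.png',im)
a=cv2.imread('pics/scene2.png')[180:310,230:380]; b=cv2.imread('pics/top2.png')[130:260,280:400]
cv2.imwrite('pics/c2.png',np.hstack([cv2.resize(a,None,fx=2.9,fy=2.9),cv2.resize(b,None,fx=2.9,fy=2.9)]))
E
```

```text
time: 1.77
tool_pos: [434.6, -355.0, 136.4]
tcp_rot: [-3.141, -0.002, 1.594]
contact_force: [-0.5, 0.0, 0.4]
grip_width: 59.7
finger_force: 0.0
[ 434.63792035 -354.98477271  136.39208693] [-3.14074565e+00 -1.93564999e-03  1.59439775e+00] 59.708079461210005
```

View pics/c2.png

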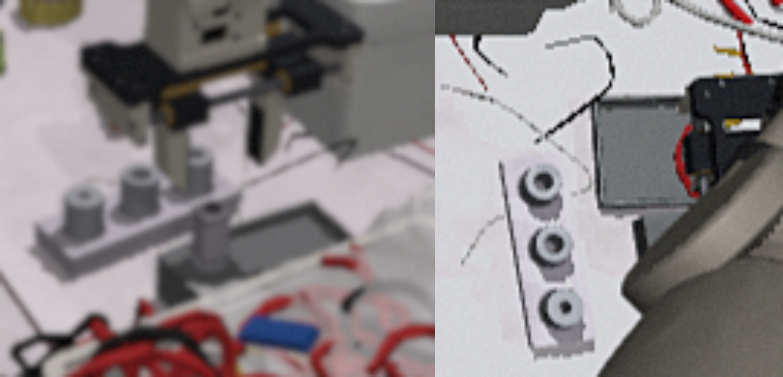

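The view shows the open fingers straddling the gauge handle at (210,215), so I descend and grip.

```bash
python3 -m pendant '[[[0,0,-0.4],[0,0,0],0.3],[[0,0,-0.4],[0,0,0],0.3],[[0,0,-0.4],[0,0,0],0.3],[[0,0,-0.4],[0,0,0],0.3],[[0,0,-0.4],[0,0,0],0.3],[[0,0,-0.4],[0,0,0],0.3],[[0,0,0],[0,0,0],0.3],[[0,0,0],[0,0,0],-1],[[0,0,0],[0,0,0],-1],[[0,0,0],[0,0,0],-1]]'; python3 -m pendant '[[[0,0,0],[0,0,0],-1],[[0,0,0],[0,0,0],-1],[[0,0,0],[0,0,0],-1],[[0,0,0],[0,0,0],-1],[[0,0,0],[0,0,0],-1],[[0,0,0],[0,0,0],-1],[[0,0,0],[0,0,0],-1],[[0,0,0],[0,0,0],-1],[[0,0,0],[0,0,0],-1],[[0,0,0],[0,0,0],-1]]'
```

```text
time: 2.7
tool_pos: [433.3, -356.4, 68.0]
tcp_rot: [3.14, 0.001, 1.593]
contact_force: [0.3, -0.7, 0.3]
grip_width: 44.0
finger_force: 0.0
time: 3.53
tool_pos: [433.2, -355.9, 67.1]
tcp_rot: [3.141, 0.0, 1.593]
contact_force: [-1.1, 0.5, 5.5]
grip_width: 22.2
finger_force: 29.5
```

```bash
python3 -m pendant '[[[0,0,0.3],[0,0,0],-1],[[0,0,0.5],[0,0,0],-1],[[0,0,0.6],[0,0,0],-1],[[0,0,0.6],[0,0,0],-1],[[-0.1,0.2,0.2],[0,0,0],-1],[[-0.4,0.7,0],[0,0,0],-1],[[-0.5,0.8,0],[0,0,0],-1],[[-0.5,0.8,0],[0,0,0],-1],[[-0.27,0.7,0],[0,0,0],-1],[[0,0.23,0],[0,0,0],-1]]'
python3 - <<'E'
from h import *
for n in('scene','top'):
    im=bot.capture(n); cv2.imwrite(f'pics/{n}3.png',im)
o=bot.get_obs(); print(o['tool_pos'],o['tcp_rot'],o['contact_force'],o['time'])
a=cv2.imread('pics/scene3.png')[190:290,220:340]; b=cv2.imread('pics/top3.png')[150:250,290:360]
cv2.imwrite('pics/c3.png',np.hstack([cv2.resize(a,None,fx=4,fy=4,interpolation=cv2.INTER_CUBIC),cv2.resize(b,None,fx=4,fy=4)]))
E
```

```text
time: 4.37
tool_pos: [377.4, -249.3, 132.1]
tcp_rot: [-3.139, -0.003, 1.593]
contact_force: [0.2, 0.5, -1.2]
grip_width: 22.0
finger_force: 29.5
[ 379.86639354 -251.86918304  132.77502016] [ 3.14156039e+00 -2.11236836e-04  1.59404431e+00] [ 0.18390948 -1.61787718 -0.60166722] 4.4667
```

View pics/c3.png

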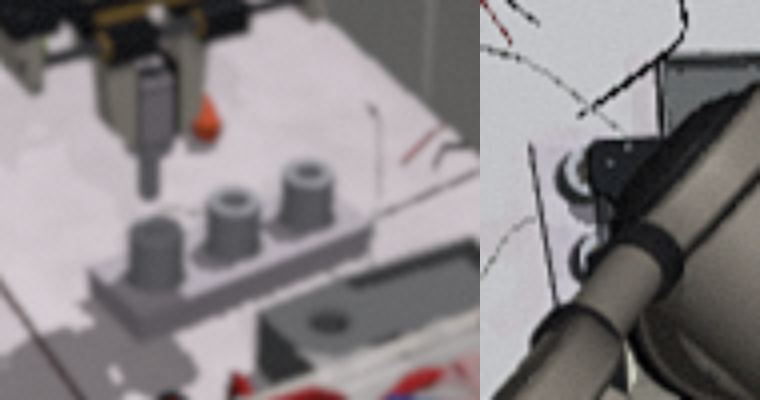

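```bash
python3 - <<'E'
from h import *
S=lambda u,v:((u+.5)/4-.5+220,(v+.5)/4-.5+190)
ob=np.array(S(149.5,195)); x,y=379.9,-251.9
p=np.array(proj('scene',[x,y,71.7])); q=np.array(proj('scene',[x,y,52]))
print('bias px',ob-p, 'end at',onz('scene',*ob,71.7))
S1=lambda u,v:((u+.5)/6-.5+235,(v+.5)/6-.5+222)
e=onz('scene',*ob,71.7)
for n,c in dict(near=(146,153),mid=(262,108),far=(373,66)).items():
    print(n, onz('scene',*S1(*c),52)-e, onz('scene',*S1(*c),52)-e+[x,y,0])
E
```

```text
bias px [-2.67417674 -0.10662089] end at [ 374.69270954 -248.85064687   71.7       ]
near [  1.25968742  -7.19903266 -19.7       ] [ 381.15968742 -259.09903266  -19.7       ]
mid [ 54.69293087  -0.09759117 -19.7       ] [ 434.59293087 -251.99759117  -19.7       ]
far [107.83526889   6.3595337  -19.7       ] [ 487.73526889 -245.5404663   -19.7       ]
```

```bash
python3 - <<'E'
from h import *
im=bot.capture('scene'); cv2.imwrite('pics/scene4.png',im)
o=bot.get_obs(); print(o['tool_pos'],o['tcp_rot'],o['contact_force'],o['time'])
cv2.imwrite('pics/c4.png',cv2.resize(im[195:270,235:305],None,fx=8,fy=8,interpolation=cv2.INTER_CUBIC))
E
```

```text
[ 380.52614118 -253.16742292  132.9400819 ] [3.14067724e+00 9.58345881e-04 1.59370601e+00] [-0.00881978 -0.01907336 -0.6761332 ] 4.5167
```

View pics/c4.png

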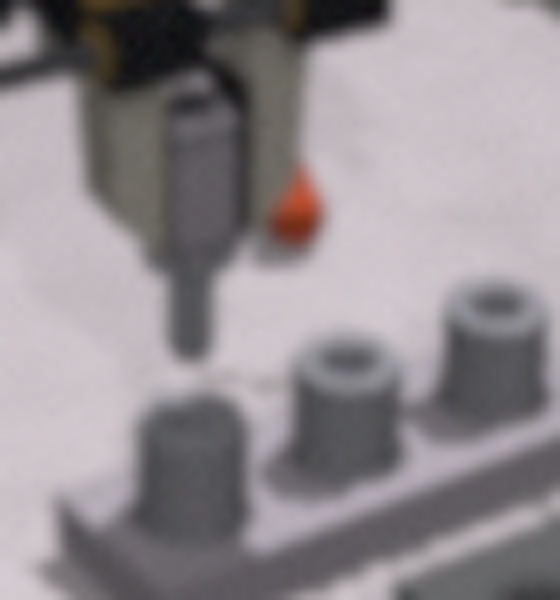

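Pin end at (191,354) in the crop, vertical, near the mouth at about (195,415). Next I compute the correction.

```bash
python3 - <<'E'
from h import *
S=lambda u,v:((u+.5)/8-.5+235,(v+.5)/8-.5+195)
x,y,z=380.5,-253.2,71.8
ob=np.array(S(191,354)); e=onz('scene',*ob,z); print('gauge seen',e)
S1=lambda u,v:((u+.5)/6-.5+235,(v+.5)/6-.5+222)
for n,c in dict(near=(146,153),mid=(262,108),far=(373,66)).items():
    b=onz('scene',*S1(*c),52); print(n,(b-e+[x,y,0])[:2].round(1))
S8=S
for c in((350,361),(495,304)): print((onz('scene',*S8(*c),52)-e+[x,y,0])[:2].round(1))
E
```

```text
gauge seen [ 376.75325825 -251.98476534   71.8       ]
near [ 379.7 -257.3]
mid [ 433.1 -250.2]
far [ 486.3 -243.7]
[ 433.1 -250.6]
[ 485.7 -243.3]
```

```bash
python3 -m pendant '[[[0,-0.02,-0.1],[0,0,0],-1],[[0,0,-0.1],[0,0,0],-1],[[0,0,-0.1],[0,0,0],-1],[[0,0,-0.1],[0,0,0],-1],[[0,0,-0.1],[0,0,0],-1],[[0,0,-0.05],[0,0,0],-1],[[0,0,0],[0,0,0],-1],[[0,0,0],[0,0,0],-1],[[0,0,0],[0,0,0],-1],[[0,0,0],[0,0,0],-1]]';  python3 -m pendant '[[[0,0,-0.02],[0,0,0],-1],[[0,0,-0.02],[0,0,0],-1],[[0,0,-0.02],[0,0,0],-1],[[0,0,-0.02],[0,0,0],-1],[[0,0,-0.02],[0,0,0],-1],[[0,0,-0.02],[0,0,0],-1],[[0,0,0],[0,0,0],-1],[[0,0,0],[0,0,0],-1],[[0,0,0],[0,0,0],-1],[[0,0,0],[0,0,0],-1]]'
```

```text
time: 5.35
tool_pos: [380.1, -253.6, 116.4]
tcp_rot: [3.141, 0.0, 1.593]
contact_force: [0.4, 0.4, -1.5]
grip_width: 22.2
finger_force: 29.5
time: 6.18
tool_pos: [380.0, -253.6, 112.7]
tcp_rot: [3.141, 0.0, 1.593]
contact_force: [0.7, 0.2, -2.3]
grip_width: 21.7
finger_force: 29.5
```

```bash
python3 -m pendant '[[[0,0,-0.02],[0,0,0],-1],[[0,0,-0.02],[0,0,0],-1],[[0,0,-0.02],[0,0,0],-1],[[0,0,-0.02],[0,0,0],-1],[[0,0,0],[0,0,0],-1],[[0,0,0],[0,0,0],-1],[[0,0,0],[0,0,0],-1],[[0,0,0],[0,0,0],-1],[[0,0,0],[0,0,0],-1],[[0,0,0],[0,0,0],-1]]'
```

```text
time: 7.02
tool_pos: [380.2, -253.8, 111.2]
tcp_rot: [3.141, 0.001, 1.593]
contact_force: [-2.3, 1.9, 9.4]
grip_width: 21.7
finger_force: 29.7
```

Refused at about 10 N on the mouth, which agrees with the smaller bore in the top view. On to the middle bushing.

```bash
python3 -m pendant '[[[0,0,0.2],[0,0,0],-1],[[0,0,0.5],[0,0,0],-1],[[0.2,0.05,0],[0,0,0],-1],[[0.4,0.05,0],[0,0,0],-1],[[0.5,0.05,0],[0,0,0],-1],[[0.4,0.05,0],[0,0,0],-1],[[0.27,0.05,0],[0,0,0],-1],[[0,0,-0.1],[0,0,0],-1],[[0,0,-0.2],[0,0,0],-1],[[0,0,0],[0,0,0],-1]]';  python3 -m pendant '[[[0,0,-0.1],[0,0,0],-1],[[0,0,-0.1],[0,0,0],-1],[[0,0,-0.1],[0,0,0],-1],[[0,0,-0.05],[0,0,0],-1],[[0,0,-0.05],[0,0,0],-1],[[0,0,0],[0,0,0],-1],[[0,0,0],[0,0,0],-1],[[0,0,0],[0,0,0],-1],[[0,0,0],[0,0,0],-1],[[0,0,0],[0,0,0],-1]]'
```

```text
time: 7.85
tool_pos: [432.1, -245.3, 120.5]
tcp_rot: [-3.139, -0.002, 1.593]
contact_force: [0.7, 0.9, -1.6]
grip_width: 21.9
finger_force: 29.7
time: 8.68
tool_pos: [433.2, -246.1, 110.4]
tcp_rot: [3.141, 0.0, 1.593]
contact_force: [-0.1, -0.1, -1.1]
grip_width: 21.6
finger_force: 29.7
```

```bash
python3 -m pendant '[[[0,0,-0.05],[0,0,0],-1],[[0,0,-0.05],[0,0,0],-1],[[0,0,-0.05],[0,0,0],-1],[[0,0,-0.05],[0,0,0],-1],[[0,0,-0.05],[0,0,0],-1],[[0,0,-0.05],[0,0,0],-1],[[0,0,-0.05],[0,0,0],-1],[[0,0,-0.05],[0,0,0],-1],[[0,0,0],[0,0,0],-1],[[0,0,0],[0,0,0],-1]]'
```

```text
time: 9.52
tool_pos: [433.1, -246.1, 98.2]
tcp_rot: [-3.142, -0.0, 1.593]
contact_force: [-0.2, 0.0, -1.3]
grip_width: 22.4
finger_force: 29.7
```

```bash
python3 -m pendant '[[[0,0,-0.08],[0,0,0],-1],[[0,0,-0.08],[0,0,0],-1],[[0,0,-0.08],[0,0,0],-1],[[0,0,-0.08],[0,0,0],-1],[[0,0,-0.08],[0,0,0],-1],[[0,0,-0.08],[0,0,0],-1],[[0,0,-0.05],[0,0,0],-1],[[0,0,0],[0,0,0],-1],[[0,0,0],[0,0,0],-1],[[0,0,0],[0,0,0],-1]]';python3 -m pendant '[[[0,0,-0.02],[0,0,0],-1],[[0,0,-0.02],[0,0,0],-1],[[0,0,-0.02],[0,0,0],-1],[[0,0,-0.02],[0,0,0],-1],[[0,0,0],[0,0,0],-1],[[0,0,0],[0,0,0],-1],[[0,0,0],[0,0,0],-1],[[0,0,0],[0,0,0],-1],[[0,0,0],[0,0,0],-1],[[0,0,0],[0,0,0],-1]]'
```

```text
time: 10.35
tool_pos: [433.2, -246.1, 82.4]
tcp_rot: [3.141, 0.0, 1.593]
contact_force: [0.2, -1.0, -1.9]
grip_width: 22.2
finger_force: 29.7
time: 11.18
tool_pos: [433.1, -246.1, 80.0]
tcp_rot: [3.141, 0.0, 1.593]
contact_force: [-0.2, -0.5, -1.4]
grip_width: 22.0
finger_force: 29.7
```

```bash
python3 -m pendant '[[[0,0,0.1],[0,0,0],-1],[[0,0,0.3],[0,0,0],-1],[[0,0,0.4],[0,0,0],-1],[[0,0,0.5],[0,0,0],-1],[[0,0,0.4],[0,0,0],-1],[[0.2,0,0],[0,0,0],-1],[[0.4,0.05,0],[0,0,0],-1],[[0.5,0.06,0],[0,0,0],-1],[[0.4,0.06,0],[0,0,0],-1],[[0.27,0.05,0],[0,0,0],-1]]';  python3 -m pendant '[[[0,0,0],[0,0,0],-1],[[0,0,-0.2],[0,0,0],-1],[[0,0,-0.2],[0,0,0],-1],[[0,0,-0.1],[0,0,0],-1],[[0,0,-0.1],[0,0,0],-1],[[0,0,-0.05],[0,0,0],-1],[[0,0,-0.05],[0,0,0],-1],[[0,0,-0.05],[0,0,0],-1],[[0,0,0],[0,0,0],-1],[[0,0,0],[0,0,0],-1]]'
```

```text
time: 12.02
tool_pos: [487.5, -239.3, 130.8]
tcp_rot: [3.141, 0.0, 1.593]
contact_force: [0.4, -0.4, -1.1]
grip_width: 21.8
finger_force: 29.7
time: 12.85
tool_pos: [486.2, -239.5, 108.5]
tcp_rot: [3.141, 0.0, 1.593]
contact_force: [-0.5, -0.6, -0.9]
grip_width: 22.1
finger_force: 29.7
```

Entering freely (pin end below the mouth), so I continue.

```bash
python3 -m pendant '[[[0,0,-0.06],[0,0,0],-1],[[0,0,-0.06],[0,0,0],-1],[[0,0,-0.06],[0,0,0],-1],[[0,0,-0.06],[0,0,0],-1],[[0,0,-0.06],[0,0,0],-1],[[0,0,-0.06],[0,0,0],-1],[[0,0,-0.06],[0,0,0],-1],[[0,0,-0.06],[0,0,0],-1],[[0,0,0],[0,0,0],-1],[[0,0,0],[0,0,0],-1]]';python3 -m pendant '[[[0,0,-0.08],[0,0,0],-1],[[0,0,-0.08],[0,0,0],-1],[[0,0,-0.08],[0,0,0],-1],[[0,0,-0.08],[0,0,0],-1],[[0,0,-0.06],[0,0,0],-1],[[0,0,-0.04],[0,0,0],-1],[[0,0,-0.02],[0,0,0],-1],[[0,0,0],[0,0,0],-1],[[0,0,0],[0,0,0],-1],[[0,0,0],[0,0,0],-1]]'
```

```text
time: 13.68
tool_pos: [486.1, -239.4, 93.9]
tcp_rot: [-3.141, -0.0, 1.593]
contact_force: [-0.0, 0.2, -0.9]
grip_width: 21.7
finger_force: 29.7
time: 14.52
tool_pos: [486.3, -239.5, 80.9]
tcp_rot: [3.141, 0.0, 1.593]
contact_force: [-0.4, 1.0, -1.1]
grip_width: 21.9
finger_force: 29.7
```

```bash
python3 -m pendant '[[[0,0,0.1],[0,0,0],-1],[[0,0,0.3],[0,0,0],-1],[[0,0,0.5],[0,0,0],-1],[[0,0,0.5],[0,0,0],-1],[[0,0,0.4],[0,0,0],-1],[[-0.2,-0.4,0],[0,0,0],-1],[[-0.4,-0.8,0],[0,0,0],-1],[[-0.4,-0.9,0],[0,0,0],-1],[[-0.4,-0.9,0],[0,0,0],-1],[[-0.37,-0.7,0],[0,0,0],-1]]';  python3 -m pendant '[[[0,-0.18,0],[0,0,0],-1],[[0,0,0],[0,0,0],-1],[[0,0,-0.2],[0,0,0],-1],[[0,0,-0.3],[0,0,0],-1],[[0,0,-0.3],[0,0,0],-1],[[0,0,0],[0,0,0],-1],[[0,0,0],[0,0,0],-1],[[0,0,0],[0,0,0],-1],[[0,0,0],[0,0,0],-1],[[0,0,0],[0,0,0],-1]]'
```

```text
time: 15.35
tool_pos: [431.9, -352.8, 135.1]
tcp_rot: [3.141, 0.001, 1.593]
contact_force: [0.5, -0.3, -2.5]
grip_width: 22.2
finger_force: 29.7
time: 16.18
tool_pos: [433.4, -355.9, 111.2]
tcp_rot: [3.141, 0.001, 1.593]
contact_force: [0.1, -0.8, -0.9]
grip_width: 21.7
finger_force: 29.7
```

Pin end about 50 mm up and aligned; now down 42 mm, gently.

```bash
python3 -m pendant '[[[0,0,-0.1],[0,0,0],-1],[[0,0,-0.1],[0,0,0],-1],[[0,0,-0.15],[0,0,0],-1],[[0,0,-0.2],[0,0,0],-1],[[0,0,-0.2],[0,0,0],-1],[[0,0,-0.2],[0,0,0],-1],[[0,0,-0.2],[0,0,0],-1],[[0,0,-0.2],[0,0,0],-1],[[0,0,0],[0,0,0],-1],[[0,0,0],[0,0,0],-1]]';  python3 -m pendant '[[[0,0,-0.05],[0,0,0],-1],[[0,0,-0.03],[0,0,0],-1],[[0,0,0],[0,0,0],-1],[[0,0,0],[0,0,0],-1],[[0,0,0],[0,0,0],-1],[[0,0,0],[0,0,0],-1],[[0,0,0],[0,0,0],-1],[[0,0,0],[0,0,0],-1],[[0,0,0],[0,0,0],-1],[[0,0,0],[0,0,0],-1]]'
```

```text
time: 17.02
tool_pos: [432.9, -355.7, 69.8]
tcp_rot: [-3.141, -0.001, 1.593]
contact_force: [-0.4, 0.8, -1.2]
grip_width: 21.9
finger_force: 29.7
time: 17.85
tool_pos: [433.1, -355.8, 67.9]
tcp_rot: [3.142, -0.0, 1.593]
contact_force: [-0.3, -0.0, -1.7]
grip_width: 21.9
finger_force: 29.7
```

```bash
python3 -m pendant '[[[0,0,-0.03],[0,0,0],-1],[[0,0,0],[0,0,0],-1],[[0,0,0],[0,0,0],-1],[[0,0,0],[0,0,0],-1],[[0,0,0],[0,0,0],-0.4],[[0,0,0],[0,0,0],-0.3],[[0,0,0],[0,0,0],-0.1],[[0,0,0],[0,0,0],0.1],[[0,0,0],[0,0,0],0.3],[[0,0,0],[0,0,0],0.3]]';  python3 -m pendant '[[[0,0,0],[0,0,0],0.3],[[0,0,0],[0,0,0],0.3],[[0,0,0.3],[0,0,0],0.3],[[0,0,0.4],[0,0,0],0.3],[[0,0,0.6],[0,0,0],0.3],[[0,0,0.6],[0,0,0],0.3],[[0,0,0.6],[0,0,0],0.3],[[0,0,0.3],[0,0,0],0.3],[[0,0,0],[0,0,0],0.3],[[0,0,0],[0,0,0],0.3]]'
```

```text
time: 18.68
tool_pos: [433.1, -355.9, 67.1]
tcp_rot: [3.141, 0.0, 1.593]
contact_force: [0.4, -0.6, -0.3]
grip_width: 54.1
finger_force: 0.0
time: 19.52
tool_pos: [433.1, -355.9, 151.2]
tcp_rot: [3.141, 0.001, 1.593]
contact_force: [-0.6, -1.2, 1.6]
grip_width: 59.8
finger_force: 0.0
```

```bash
python3 -m pendant '[[[-0.1,0.2,0],[0,0,-1],0.3],[[-0.2,0.4,0],[0,0,-1],0.3],[[-0.2,0.4,0],[0,0,-1],0.3],[[-0.2,0.4,0],[0,0,-1],0.3],[[-0.2,0.4,0],[0,0,-1],0.3],[[-0.2,0.4,0],[0,0,-1],0.3],[[-0.2,0.4,0],[0,0,-1],0.3],[[-0.2,0.4,0],[0,0,-1],0.3],[[-0.2,0.4,0],[0,0,-1],0.3],[[-0.08,0.02,0],[0,0,-1],0.3]]';  python3 -m pendant '[[[0,0,-0.3],[0,0,-0.9],0.3],[[0,0,-0.5],[0,0,-0.9],0.3],[[0,0,-0.5],[0,0,-0.48],0.3],[[0,0,-0.3],[0,0,0],0.3],[[0,0,0],[0,0,0],0.3],[[0,0,0],[0,0,0],0.3],[[0,0,0],[0,0,0],0.3],[[0,0,0],[0,0,0],0.3],[[0,0,0],[0,0,0],0.3],[[0,0,0],[0,0,0],0.3]]'
python3 - <<'E'
from h import *
for n in('scene','top'):
    im=bot.capture(n); cv2.imwrite(f'pics/{n}5.png',im)
a=cv2.imread('pics/scene5.png')[190:310,220:350]; b=cv2.imread('pics/top5.png')[150:270,290:370]
cv2.imwrite('pics/c5.png',np.hstack([cv2.resize(a,None,fx=3.8,fy=3.8,interpolation=cv2.INTER_CUBIC),cv2.resize(b,None,fx=3.8,fy=3.8)]))
E
```

```text
time: 20.35
tool_pos: [378.1, -250.7, 149.7]
tcp_rot: [-3.137, 0.002, 0.388]
contact_force: [0.1, 0.2, -0.5]
grip_width: 59.6
finger_force: 0.0
time: 21.18
tool_pos: [379.9, -253.5, 103.5]
tcp_rot: [3.141, -0.001, 0.12]
contact_force: [0.4, 0.3, -0.3]
grip_width: 59.4
finger_force: 0.0
```

View pics/c5.png

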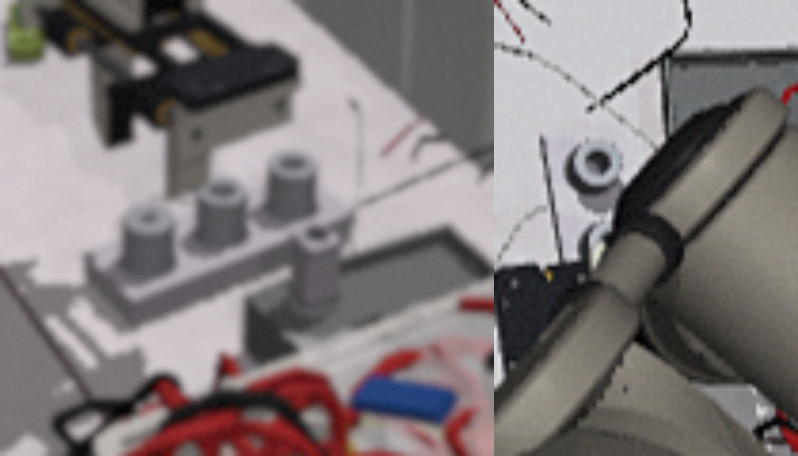

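The view shows the gauge seated at (317,260) and the bushings upright, with the open fingers over the near one at (148,235). I descend and grip.

```bash
python3 -m pendant '[[[0,0,-0.3],[0,0,0],0.3],[[0,0,-0.4],[0,0,0],0.3],[[0,0,-0.4],[0,0,0],0.3],[[0,0,-0.4],[0,0,0],0.3],[[0,0,-0.3],[0,0,0],0.3],[[0,0,-0.15],[0,0,0],0.3],[[0,0,0],[0,0,0],0.3],[[0,0,0],[0,0,0],0.3],[[0,0,0],[0,0,0],0],[[0,0,0],[0,0,0],-0.2]]';  python3 -m pendant '[[[0,0,0],[0,0,0],-1],[[0,0,0],[0,0,0],-1],[[0,0,0],[0,0,0],-1],[[0,0,0],[0,0,0],-1],[[0,0,0],[0,0,0],-1],[[0,0,0],[0,0,0],-1],[[0,0,0],[0,0,0],-1],[[0,0,0],[0,0,0],-1],[[0,0,0],[0,0,0],-1],[[0,0,0],[0,0,0],-1]]'
```

```text
time: 22.12
tool_pos: [380.0, -253.6, 45.1]
tcp_rot: [3.141, -0.001, 0.119]
contact_force: [0.1, 0.3, -0.1]
grip_width: 50.8
finger_force: 0.0
time: 22.95
tool_pos: [379.8, -253.3, 44.8]
tcp_rot: [3.141, -0.0, 0.119]
contact_force: [-0.2, 0.4, 6.3]
grip_width: 31.9
finger_force: 30.0
```

```bash
python3 -m pendant '[[[0,0,0.1],[0,0,0],-1],[[0,0,0.3],[0,0,0],-1],[[0,0,0.6],[0,0,0],-1],[[0,0,0.8],[0,0,0],-1],[[0,0,0.8],[0,0,0],-1],[[0.1,0,0.4],[0,0,0],-1],[[0.5,-0.3,0],[0,0,0],-1],[[0.7,-0.4,0],[0,0,0],-1],[[0.8,-0.5,0],[0,0,0],-1],[[0.8,-0.5,0],[0,0,0],-1]]';  python3 -m pendant '[[[0.8,-0.5,0],[0,0,0],-1],[[0.6,-0.5,0],[0,0,0],-1],[[0.3,-0.25,0],[0,0,0],-1],[[0,0,0],[0,0,0],-1],[[0,0,-0.2],[0,0,0],-1],[[0,0,-0.4],[0,0,0],-1],[[0,0,-0.4],[0,0,0],-1],[[0,0,-0.2],[0,0,0],-1],[[0,0,0],[0,0,0],-1],[[0,0,0],[0,0,0],-1]]'
python3 - <<'E'
from h import *
for n in('scene','top'):
    im=bot.capture(n); cv2.imwrite(f'pics/{n}6.png',im)
a=cv2.imread('pics/scene6.png')[170:300,230:370]; b=cv2.imread('pics/top6.png')[140:270,290:390]
cv2.imwrite('pics/c6.png',np.hstack([cv2.resize(a,None,fx=3.3,fy=3.3,interpolation=cv2.INTER_CUBIC),cv2.resize(b,None,fx=3.3,fy=3.3)]))
E
```

```text
time: 23.78
tool_pos: [467.5, -304.6, 135.4]
tcp_rot: [3.141, -0.0, 0.119]
contact_force: [-0.2, -0.8, -1.1]
grip_width: 31.6
finger_force: 30.0
time: 24.62
tool_pos: [517.2, -341.3, 98.6]
tcp_rot: [-3.141, 0.001, 0.119]
contact_force: [0.6, -0.5, -0.9]
grip_width: 31.6
finger_force: 30.0
```

View pics/c6.png

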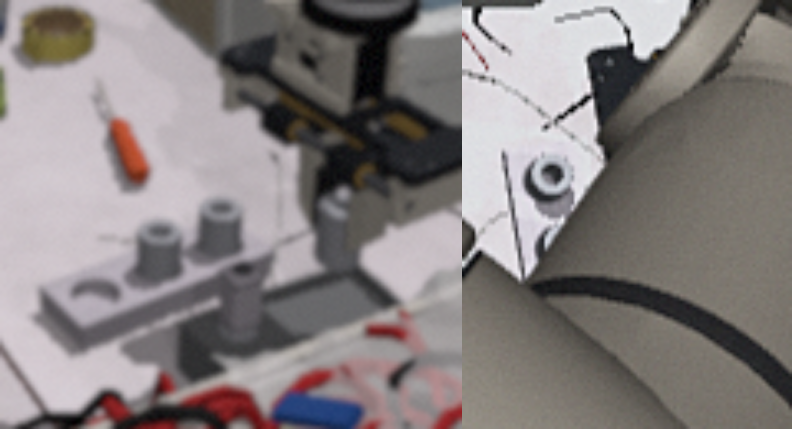

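The bushing is held upright over the tray at (335,225), and the near pocket is empty. Lowering it.

```bash
python3 -m pendant '[[[0,0,-0.2],[0,0,0],-1],[[0,0,-0.4],[0,0,0],-1],[[0,0,-0.4],[0,0,0],-1],[[0,0,-0.4],[0,0,0],-1],[[0,0,-0.25],[0,0,0],-1],[[0,0,-0.1],[0,0,0],-1],[[0,0,-0.05],[0,0,0],-1],[[0,0,0],[0,0,0],-1],[[0,0,0],[0,0,0],-1],[[0,0,0],[0,0,0],-1]]';  python3 -m pendant '[[[0,0,-0.03],[0,0,0],-1],[[0,0,-0.02],[0,0,0],-1],[[0,0,-0.02],[0,0,0],-1],[[0,0,0],[0,0,0],-1],[[0,0,0],[0,0,0],-1],[[0,0,0],[0,0,0],-1],[[0,0,0],[0,0,0],-1],[[0,0,0],[0,0,0],-1],[[0,0,0],[0,0,0],-1],[[0,0,0],[0,0,0],-1]]'
```

```text
time: 25.55
tool_pos: [518.0, -342.0, 45.1]
tcp_rot: [3.141, -0.001, 0.119]
contact_force: [0.6, -0.6, -0.5]
grip_width: 31.8
finger_force: 30.0
time: 26.38
tool_pos: [517.7, -341.8, 42.4]
tcp_rot: [3.142, 0.0, 0.119]
contact_force: [0.5, -0.4, -0.9]
grip_width: 31.6
finger_force: 30.0
```

```bash
python3 -m pendant '[[[0,0,-0.02],[0,0,0],-1],[[0,0,-0.02],[0,0,0],-1],[[0,0,-0.02],[0,0,0],-1],[[0,0,0],[0,0,0],-1],[[0,0,0],[0,0,0],-1],[[0,0,0],[0,0,0],-1],[[0,0,0],[0,0,0],-1],[[0,0,0],[0,0,0],-1],[[0,0,0],[0,0,0],-1],[[0,0,0],[0,0,0],-1]]'
```

```text
time: 27.22
tool_pos: [517.7, -341.8, 40.8]
tcp_rot: [3.141, -0.0, 0.119]
contact_force: [-1.5, 0.5, 3.7]
grip_width: 31.7
finger_force: 30.0
```

Touching the floor at the expected height. Release, rise and back away.

```bash
python3 -m pendant '[[[0,0,0],[0,0,0],-0.25],[[0,0,0],[0,0,0],-0.15],[[0,0,0],[0,0,0],-0.05],[[0,0,0],[0,0,0],0.1],[[0,0,0],[0,0,0],0.1],[[0,0,0],[0,0,0],0.1],[[0,0,0],[0,0,0],0.1],[[0,0,0.2],[0,0,0],0.1],[[0,0,0.4],[0,0,0],0.1],[[0,0,0.6],[0,0,0],0.1]]';  python3 -m pendant '[[[0,0,0.8],[0,0,0],0.1],[[0,0,0.8],[0,0,0],0.1],[[0,0,0.8],[0,0,0],0.1],[[0,0,0.8],[0,0,0],0.1],[[-0.5,0,0.5],[0,0,0],0.1],[[-0.8,0,0],[0,0,0],0.1],[[-0.8,0,0],[0,0,0],0.1],[[-0.8,0,0],[0,0,0],0.1],[[-0.8,0,0],[0,0,0],0.1],[[-0.8,-0.1,0],[0,0,0],0.1]]'; python3 -m pendant '[[[-0.8,-0.3,0],[0,0,0],0.1],[[-0.8,-0.5,0],[0,0,0],0.1],[[-0.8,-0.5,0],[0,0,0],0.1],[[-0.8,-0.5,0],[0,0,0],0.1],[[-0.5,-0.5,0],[0,0,0],0.1],[[0,0,0],[0,0,0],0.1],[[0,0,0],[0,0,0],0.1],[[0,0,0],[0,0,0],0.1],[[0,0,0],[0,0,0],0.1],[[0,0,0],[0,0,0],0.1]]'
python3 - <<'E'
from h import *
for n in('scene','top'):
    im=bot.capture(n); cv2.imwrite(f'pics/{n}7.png',im)
a=cv2.imread('pics/scene7.png')[170:300,230:370]; b=cv2.imread('pics/top7.png')[140:270,290:390]
cv2.imwrite('pics/c7.png',np.hstack([cv2.resize(a,None,fx=3.3,fy=3.3,interpolation=cv2.INTER_CUBIC),cv2.resize(b,None,fx=3.3,fy=3.3)]))
E
```

```text
time: 28.05
tool_pos: [517.1, -341.3, 76.5]
tcp_rot: [-3.14, 0.002, 0.119]
contact_force: [-0.1, -0.7, -0.8]
grip_width: 50.4
finger_force: 0.0
time: 28.88
tool_pos: [381.7, -344.3, 189.0]
tcp_rot: [3.14, -0.001, 0.12]
contact_force: [-0.9, -0.3, -0.7]
grip_width: 50.2
finger_force: 0.0
time: 29.72
tool_pos: [272.5, -413.1, 187.9]
tcp_rot: [3.141, -0.0, 0.121]
contact_force: [-0.6, 0.1, 0.5]
grip_width: 50.8
finger_force: 0.0
```

View pics/c7.png

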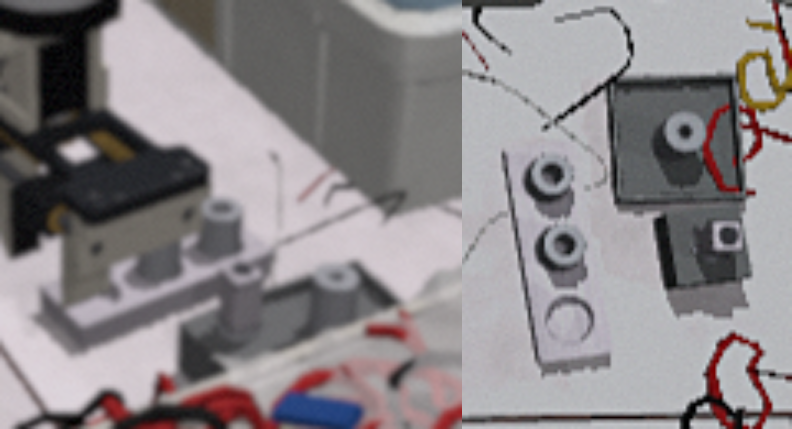

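The small-bore bushing stands upright in the tray (top view (684,131)). The other two are in their pockets, and the gauge is in its stand at (727,236). Handing in.

```bash
python3 -c "
from plant import bot
print(bot.close_job())"
```

```text
the job is handed in; nothing more can be done
None
```

I handed the job in at about 30 s; no verdict came back. The near bushing refused the pin at about 10 N and now stands upright in the scrap tray, the pin went about 33 mm into the middle and far bushings, which are still in their pockets, and the gauge is back in its stand.

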